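Load the coupler dryer, clamp its air gate and set its selector

TASK

Turn the dryer's selector to the white mark (off) and, with it off, push every blue coupler, flange down, fully home onto a spigot of its own. Next slide the air gate until its white pointer stands at the red line and flip its red cam lever right over to clamp it; only then turn the selector to the orange mark and let go. Leave the couplers home and the gate clamped, and do not disturb the rolling pin, spatula, teaspoon and tray.

Things in the scene. Friction and masses are not known exactly. Their poses are not given: they have to be found in the camera images.
- dryer: Grey air dryer for piping couplers, fixed on the slab: a block 110 mm (its x) by 490 mm (its y, from -260 to +230) and 35 mm high. Origin on the slab, under the third spigot; +x points away from the robot when its yaw is 0. Its flat top (the deck) carries a row of four steel spigots along y, the selector at the +y end and the air gate at the -y end.
- spigot0 (a point): Centre of the foot of spigot 0 on the deck (dryer y = -130 mm; 65 mm pitch): an upright steel rod 24 mm across, 42 mm high, its top 8 mm tapering to 14 mm. A sprung black leaf on its dryer +x side, 8 to 28 mm above the deck, stands 4 mm out and gives way inwards: a coupler must be pushed down past it with about 3 to 8 N and is then lightly held.
- spigot1 (a point): Centre of the foot of spigot 1 on the deck (dryer y = -65 mm; 65 mm pitch): an upright steel rod 24 mm across, 42 mm high, its top 8 mm tapering to 14 mm. A sprung black leaf on its dryer +x side, 8 to 28 mm above the deck, stands 4 mm out and gives way inwards: a coupler must be pushed down past it with about 3 to 8 N and is then lightly held.
- spigot2 (a point): Centre of the foot of spigot 2 on the deck (dryer y = 0 mm; 65 mm pitch): an upright steel rod 24 mm across, 42 mm high, its top 8 mm tapering to 14 mm. A sprung black leaf on its dryer +x side, 8 to 28 mm above the deck, stands 4 mm out and gives way inwards: a coupler must be pushed down past it with about 3 to 8 N and is then lightly held.
- spigot3 (a point): Centre of the foot of spigot 3 on the deck (dryer y = 65 mm; 65 mm pitch): an upright steel rod 24 mm across, 42 mm high, its top 8 mm tapering to 14 mm. A sprung black leaf on its dryer +x side, 8 to 28 mm above the deck, stands 4 mm out and gives way inwards: a coupler must be pushed down past it with about 3 to 8 N and is then lightly held.
- gate (a joint): Travel (m) of the air gate, 0 to 0.04, growing along dryer +x: an aluminium stop 44 mm long and 34 mm wide, its top 16 mm above the deck, on a steel rail along dryer x at dryer y = -225 mm. It slides with about 3.5 N and stays put; clamped, it takes over 10 N. A black grip post on it is 12 mm (x) by 28 mm (y), top 45 mm above the deck.
- gate_grip (a point): On the middle of the gate's grip post, 38 mm above the deck: a good TCP height for gripping the post across its 28 mm (fingers closing along dryer y). Moves with the gate.
- gate_aim (a point): Point on the deck at the gate's white pointer, in line with the middle of the grip post and 26 mm to its dryer -y side; moves with the gate.
- gate_line: Red line, 3 by 16 mm, flat on the deck on the dryer -y side of the rail, 27 mm from the rail's middle; origin at its centre. Where the gate's pointer has to stand; its place along the rail changes.
- gate_lever (a joint): Angle (rad) of the gate's red cam lever: 0 upright (open), growing as it is flipped over towards dryer -x, stop at 1.45 (lying flat: clamped). It flips with 1 to 3 N and stays where it is left. Lever 47 mm long from its hinge, 14 mm wide (y), 8 mm thick.
- gate_lever_hinge (a point): Hinge of the lever (axis along dryer y), 20 mm above the deck and 19 mm to the dryer -x side of the grip post's middle; moves with the gate.
- selector (a joint): Angle (rad) of the black selector knob: 0 at the white mark, growing clockwise seen from above, stops just past 0 and 2.4. Sprung detents at 0, 0.6, 1.2, 1.8, 2.4: let go, it snaps to the nearest. Turns with under 0.1 N m. A skirt 52 mm across, 9 mm high, carries an upright grip bar 12 mm wide, 46 mm long, its top 38 mm above the deck; a white stripe on top marks the pointing end.
- selector_axis (a point): Point on the selector's vertical axis, 32 mm above the deck (67 mm above the slab): a good height for the TCP when gripping the bar from above across its 12 mm width. It is fixed on the dryer, 100 mm from the nearest spigot.
- selector_aim (a point): Point on the deck, 38 mm from the selector axis, straight out from the bar's pointing end; it turns with the knob and lies on a mark when the selector points at it.
- mark_white (a point): White dot (off), 12 mm diameter, flat on the deck 38 mm from the selector axis; the end position furthest anticlockwise (joint 0).
- mark_orange: Orange dot, 12 mm diameter, flat on the deck 38 mm from the selector axis (origin at its centre): the wanted programme. It lies at one of the detents at 0.6, 1.2, 1.8 and 2.4 rad, with like dots in green, blue and yellow at the other three; the four change places from start to start.
- coupler0: Blue rigid plastic piping coupler, upright on the slab, flange down: a tube 60 mm high, 36 mm outside and 27 mm inside diameter, open at both ends, with a flange 54 mm wide and 6 mm thick at its foot. About 45 g. Origin at the centre of its underside, z up the tube. Three or four are present. Fully home, its flange lies on the deck and its top is 95 mm above the slab.
- coupler1: Blue rigid plastic piping coupler, upright on the slab, flange down: a tube 60 mm high, 36 mm outside and 27 mm inside diameter, open at both ends, with a flange 54 mm wide and 6 mm thick at its foot. About 45 g. Origin at the centre of its underside, z up the tube. Three or four are present. Fully home, its flange lies on the deck and its top is 95 mm above the slab.
- coupler2: Blue rigid plastic piping coupler, upright on the slab, flange down: a tube 60 mm high, 36 mm outside and 27 mm inside diameter, open at both ends, with a flange 54 mm wide and 6 mm thick at its foot. About 45 g. Origin at the centre of its underside, z up the tube. Three or four are present. Fully home, its flange lies on the deck and its top is 95 mm above the slab.
- coupler3: Blue rigid plastic piping coupler, upright on the slab, flange down: a tube 60 mm high, 36 mm outside and 27 mm inside diameter, open at both ends, with a flange 54 mm wide and 6 mm thick at its foot. About 45 g. Origin at the centre of its underside, z up the tube. Three or four are present. Fully home, its flange lies on the deck and its top is 95 mm above the slab.
- rolling_pin: Bystander: beech rolling pin, 50 mm thick, 400 mm long along its y, beyond the dryer. Origin under its middle.
- spatula: Bystander: orange silicone spatula, 260 mm long along its x, lying on the right. Origin under its middle.
- teaspoon: Bystander: steel teaspoon, 140 mm, lying in the tray. Origin under its middle.
- tray: Bystander: white melamine tray 200 by 260 mm and 18 mm high, on the left. Origin under its middle.
Not all that is in view belongs to the job. What is shaped like the coupler0 but brown or pink is not meant.

How it is judged:
On the way, in this order (a step that is already met when the one before it is completed fails the run):
1. the selector points at the white mark (off) (horizontal distance between selector_aim and mark_white below 0.007 m), for 0.3 s.
2. with the selector at white, every coupler is fully home on a spigot (horizontal distance between selector_aim and mark_white below 0.007 m and ((horizontal distance between coupler0 and spigot0 below 0.006 m and z of coupler0 in the frame of dryer between 0.03 and 0.039 m and angle between coupler0's own z axis and vertical below 0.12 rad) or (horizontal distance between coupler0 and spigot1 below 0.006 m and z of coupler0 in the frame of dryer between 0.03 and 0.039 m and angle between coupler0's own z axis and vertical below 0.12 rad) or (horizontal distance between coupler0 and spigot2 below 0.006 m and z of coupler0 in the frame of dryer between 0.03 and 0.039 m and angle between coupler0's own z axis and vertical below 0.12 rad) or (horizontal distance between coupler0 and spigot3 below 0.006 m and z of coupler0 in the frame of dryer between 0.03 and 0.039 m and angle between coupler0's own z axis and vertical below 0.12 rad)) and ((horizontal distance between coupler1 and spigot0 below 0.006 m and z of coupler1 in the frame of dryer between 0.03 and 0.039 m and angle between coupler1's own z axis and vertical below 0.12 rad) or (horizontal distance between coupler1 and spigot1 below 0.006 m and z of coupler1 in the frame of dryer between 0.03 and 0.039 m and angle between coupler1's own z axis and vertical below 0.12 rad) or (horizontal distance between coupler1 and spigot2 below 0.006 m and z of coupler1 in the frame of dryer between 0.03 and 0.039 m and angle between coupler1's own z axis and vertical below 0.12 rad) or (horizontal distance between coupler1 and spigot3 below 0.006 m and z of coupler1 in the frame of dryer between 0.03 and 0.039 m and angle between coupler1's own z axis and vertical below 0.12 rad)) and ((horizontal distance between coupler2 and spigot0 below 0.006 m and z of coupler2 in the frame of dryer between 0.03 and 0.039 m and angle between coupler2's own z axis and vertical below 0.12 rad) or (horizontal distance between coupler2 and spigot1 below 0.006 m and z of coupler2 in the frame of dryer between 0.03 and 0.039 m and angle between coupler2's own z axis and vertical below 0.12 rad) or (horizontal distance between coupler2 and spigot2 below 0.006 m and z of coupler2 in the frame of dryer between 0.03 and 0.039 m and angle between coupler2's own z axis and vertical below 0.12 rad) or (horizontal distance between coupler2 and spigot3 below 0.006 m and z of coupler2 in the frame of dryer between 0.03 and 0.039 m and angle between coupler2's own z axis and vertical below 0.12 rad)) and ((horizontal distance between coupler3 and spigot0 below 0.006 m and z of coupler3 in the frame of dryer between 0.03 and 0.039 m and angle between coupler3's own z axis and vertical below 0.12 rad) or (horizontal distance between coupler3 and spigot1 below 0.006 m and z of coupler3 in the frame of dryer between 0.03 and 0.039 m and angle between coupler3's own z axis and vertical below 0.12 rad) or (horizontal distance between coupler3 and spigot2 below 0.006 m and z of coupler3 in the frame of dryer between 0.03 and 0.039 m and angle between coupler3's own z axis and vertical below 0.12 rad) or (horizontal distance between coupler3 and spigot3 below 0.006 m and z of coupler3 in the frame of dryer between 0.03 and 0.039 m and angle between coupler3's own z axis and vertical below 0.12 rad))), for 0.3 s.
3. the air gate stands at the red line with its lever flipped over (horizontal distance between gate_aim and gate_line below 0.006 m and value of joint gate_lever above 1.2 rad), for 0.3 s.
4. the selector points at the orange mark (horizontal distance between selector_aim and mark_orange below 0.007 m), for 0.3 s.
At the end, for the whole second after the job is handed in: Selector in the orange detent (aim within 7 mm of the dot), gate pointer within 6 mm of the red line, lever beyond 1.2 rad; every coupler present upright and still on a spigot, within 6 mm of its centre, underside within 4 mm of the deck (all of step 3 and horizontal distance between selector_aim and mark_orange below 0.007 m and ((horizontal distance between coupler0 and spigot0 below 0.006 m and z of coupler0 in the frame of dryer between 0.03 and 0.039 m and angle between coupler0's own z axis and vertical below 0.12 rad) or (horizontal distance between coupler0 and spigot1 below 0.006 m and z of coupler0 in the frame of dryer between 0.03 and 0.039 m and angle between coupler0's own z axis and vertical below 0.12 rad) or (horizontal distance between coupler0 and spigot2 below 0.006 m and z of coupler0 in the frame of dryer between 0.03 and 0.039 m and angle between coupler0's own z axis and vertical below 0.12 rad) or (horizontal distance between coupler0 and spigot3 below 0.006 m and z of coupler0 in the frame of dryer between 0.03 and 0.039 m and angle between coupler0's own z axis and vertical below 0.12 rad)) and ((horizontal distance between coupler1 and spigot0 below 0.006 m and z of coupler1 in the frame of dryer between 0.03 and 0.039 m and angle between coupler1's own z axis and vertical below 0.12 rad) or (horizontal distance between coupler1 and spigot1 below 0.006 m and z of coupler1 in the frame of dryer between 0.03 and 0.039 m and angle between coupler1's own z axis and vertical below 0.12 rad) or (horizontal distance between coupler1 and spigot2 below 0.006 m and z of coupler1 in the frame of dryer between 0.03 and 0.039 m and angle between coupler1's own z axis and vertical below 0.12 rad) or (horizontal distance between coupler1 and spigot3 below 0.006 m and z of coupler1 in the frame of dryer between 0.03 and 0.039 m and angle between coupler1's own z axis and vertical below 0.12 rad)) and ((horizontal distance between coupler2 and spigot0 below 0.006 m and z of coupler2 in the frame of dryer between 0.03 and 0.039 m and angle between coupler2's own z axis and vertical below 0.12 rad) or (horizontal distance between coupler2 and spigot1 below 0.006 m and z of coupler2 in the frame of dryer between 0.03 and 0.039 m and angle between coupler2's own z axis and vertical below 0.12 rad) or (horizontal distance between coupler2 and spigot2 below 0.006 m and z of coupler2 in the frame of dryer between 0.03 and 0.039 m and angle between coupler2's own z axis and vertical below 0.12 rad) or (horizontal distance between coupler2 and spigot3 below 0.006 m and z of coupler2 in the frame of dryer between 0.03 and 0.039 m and angle between coupler2's own z axis and vertical below 0.12 rad)) and ((horizontal distance between coupler3 and spigot0 below 0.006 m and z of coupler3 in the frame of dryer between 0.03 and 0.039 m and angle between coupler3's own z axis and vertical below 0.12 rad) or (horizontal distance between coupler3 and spigot1 below 0.006 m and z of coupler3 in the frame of dryer between 0.03 and 0.039 m and angle between coupler3's own z axis and vertical below 0.12 rad) or (horizontal distance between coupler3 and spigot2 below 0.006 m and z of coupler3 in the frame of dryer between 0.03 and 0.039 m and angle between coupler3's own z axis and vertical below 0.12 rad) or (horizontal distance between coupler3 and spigot3 below 0.006 m and z of coupler3 in the frame of dryer between 0.03 and 0.039 m and angle between coupler3's own z axis and vertical below 0.12 rad)) and linear speed of each of coupler0, coupler1, coupler2, coupler3 below 0.03 m/s and velocity of joint selector between -0.1 and 0.1 rad/s); the robot touches nothing.
It fails at once if the rolling pin is moved more than 40 mm (distance of rolling_pin from where it was at the start of the episode above 0.04 m).
It fails at once if the spatula is moved more than 40 mm (distance of spatula from where it was at the start of the episode above 0.04 m).
It fails at once if the teaspoon is moved more than 40 mm (distance of teaspoon from where it was at the start of the episode above 0.04 m).
It fails at once if the tray is moved more than 40 mm (distance of tray from where it was at the start of the episode above 0.04 m).
Of coupler0, coupler1, coupler2, coupler3 only 3 to 4 are there at a start; the rules pass over those that are not, and their reading is None.
At some moment in a run one of coupler0, coupler1, coupler2, coupler3 may be knocked a few centimetres aside while the robot is not near it.
It also fails if it takes over 210 s, if anything falls off the work surface, if the arm or the gripper's body presses on something with over 40 N, if the wrist force passes 120 N, or if a joint passes its speed limit or range.

ROBOT

A 7-joint arm with a two-finger parallel gripper is mounted at the origin on the work surface. World frame = base frame: x ahead of the robot, y to its left, z up, the work surface at z = 0. Lengths are in m, angles in rad, forces in N, time in s.
With the tool pointing down it reaches from about 0.425 to 0.95 m from the base axis. Payload 4.7 kg.
Tool frame: the origin (TCP) lies between the finger pads, 19 mm behind the fingertips; this is the grasp point; z points along the fingers, x is the direction in which the jaws open and shut, and the axes are right-handed (so a half turn about z gives the same grasp; the last joint's range is limited). The gripper opens to 85 mm and grips with 20 to 120 N. Pads are 22 mm wide; open, the fingers measure 114 mm over their backs; the gripper's body (76 mm by 85 mm) begins 54 mm behind the grasp point. The pads swing forward as they close: fully open they stand 13 mm farther back than shut.
Start: joints at [-1.327, 0.469, -0.049, 1.532, 0.024, 1.141, -0.082], TCP at [0.182, 0.65, 0.25] pointing down, gripper open.
Joint ranges: [-2.59, 2.59], [-0.33, 1.99], [-1.39, 1.29], [0.1, 2.45], [-1.04, 4.18], [0.21, 1.99], [-2.66, 2.66]. Speed limits (rad/s): [2.57, 2.57, 3.14, 3.14, 3.14, 3.14, 3.14].

INTERFACE

Orientations are given as [roll, pitch, yaw] about the fixed x, y, z axes, in that order (R = Rz(yaw) Ry(pitch) Rx(roll)).
In Python, from plant import robot gives the robot as it stands. Calls block until the motion is done:
- robot.goto(position, orientation): joint-space move of the TCP to a pose.
- robot.move_straight(position, vel=0.15, attitude=None, contact_N=None): straight line of the TCP; attitude=None keeps the orientation; vel is the mean speed in m/s. With contact_N (N) it stops when the force on the tool has changed by that much, and returns True; else False.
- robot.move_joints(angles): joint-space move.
- robot.grip(opening, strength=None): opening from 0.0 (shut) to 1.0 (fully open); strength is the grip in N (None keeps the last); returns when the fingers have stopped.
- robot.sleep(seconds).
- robot.inverse_kinematics(position, orientation): joint angles nearest the present ones, or None.
- robot.sense(): the state.
- robot.grab_frame(name): name is "scene" or "top" or "wrist"; returns a dict with "image" (400x640x3 uint8, red, green, blue), "range_z" (400x640 float32, m along the optical axis (not along the pixel's ray), 0 where there is no reading), "fx", "fy", "cx", "cy" (pixels), "R" (3x3) and "t" (3): a world point X has camera coordinates R X + t. Camera axes: x right, y down, z forward; pixel columns grow to the right and rows downward; lengths in m; the calibration is good to about 2 mm. The wrist camera is an equidistant fisheye: a pixel r from the principal point sees the ray r / f radians off the axis. A picture is of the moment at which its call begins.
A pose or a line that the arm cannot do raises robot.IKError and nothing moves.
- robot.close_job(): hands the job in, once; it reports no verdict.
The state is a dict: "t": time; "joint_pos": joint angles; "joint_velocities": joint speeds; "effort": joint torques, N m; "tcp_pos": TCP position; "tcp_rot": TCP orientation; "wrist_force": force on the tool from outside, world axes, zero at the start; "torque": the same for the moment, N m; "opening": opening from 0.0 (shut) to 1.0 (fully open).
Only numpy, scipy, OpenCV 4.12 (cv2) and the standard library are available. Lean on these libraries where they do the work, as an engineer would, in place of code of your own. Each camera call takes 0.05 s, during which the arm holds its last target. There are 200 camera calls.

## Working session

There is one attempt and no reset: what is moved stays moved. The work goes in short steps, each a Python script; the robot and the scene stay as the last script left them, time stands still between calls to the robot, and variables do not carry over. Pictures are saved under pics/ and viewed, about 12 in all and at most 16, crops included, and the job is handed in when it is done.

```bash
ls; mkdir -p pics
python3 - <<'E'
from plant import robot
import cv2,numpy as np
s=robot.sense();print(s['t'],s['tcp_pos'],s['tcp_rot'],s['opening'])
for n in("scene","top"):
    f=robot.grab_frame(n);cv2.imwrite(f"pics/{n}0.png",f["image"][:,:,::-1]);np.savez(f"pics/{n}0.npz",**f)
    print(n,f["fx"],f["cx"],f["cy"],f["R"].round(3).tolist(),f["t"])
E
```

```text
pics
0.0 [0.18173485 0.64947903 0.24891658] [3.14151259e+00 2.05420835e-03 1.29796309e+00] 1.001702650658797
scene 432.66344032448154 323.39486901222483 190.09641100648037 [[-0.568, 0.823, -0.008], [0.504, 0.34, -0.794], [-0.651, -0.455, -0.608]] [ 0.31945767 -0.24464633  1.78068749]
top 453.55751317798433 318.92075315893135 197.32847839754714 [[0.026, -1.0, -0.005], [-0.998, -0.026, -0.054], [0.054, 0.006, -0.999]] [-0.00394033  0.55620647  1.70787999]
```

View pics/scene0.png

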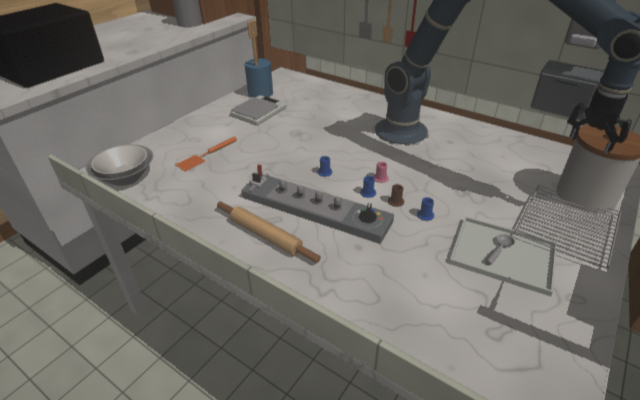

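View pics/top0.png

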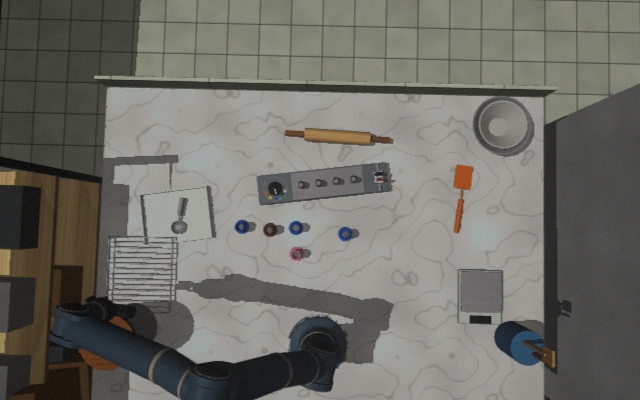

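Top view: three blue couplers at (242,227), (296,228) and (345,234). Brown at (270,230) and pink at (296,254) are decoys. The dryer runs from (258,190), the selector end, to (390,178), the gate end. I'll localise these coarsely, then look with the wrist camera.

```bash
cat > h.py <<'E'
from plant import robot
import cv2,numpy as np,time
def ray(f,uv,fish=False):
    uv=np.atleast_2d(np.asarray(uv,float)); R=np.array(f["R"]);t=np.array(f["t"])
    d=(uv-[f["cx"],f["cy"]])/[f["fx"],f["fy"]]
    if fish:
        r=np.linalg.norm(d,axis=1,keepdims=True); k=np.where(r>1e-9,np.sin(r)/np.maximum(r,1e-9),1)
        d=np.hstack([d*k,np.cos(r)])
    else: d=np.hstack([d,np.ones((len(d),1))])
    return -R.T@t, d@R
def onz(f,uv,z,fish=False):
    c,d=ray(f,uv,fish); return c+d*((z-c[2])/d[:,2:])
def pix(f,X,fish=True):
    X=np.atleast_2d(X); c=X@np.array(f["R"]).T+f["t"]
    if fish:
        rr=np.linalg.norm(c[:,:2],axis=1,keepdims=True); th=np.arctan2(rr[:,0],c[:,2])[:,None]
        return c[:,:2]/np.maximum(rr,1e-9)*th*[f["fx"],f["fy"]]+[f["cx"],f["cy"]]
    return c[:,:2]/c[:,2:]*[f["fx"],f["fy"]]+[f["cx"],f["cy"]]
def hsv(f): return cv2.cvtColor(f["image"],cv2.COLOR_RGB2HSV)
def blobs(m,amin=15):
    n,l,st,ce=cv2.connectedComponentsWithStats(m.astype(np.uint8))
    return [(int(st[i,4]),ce[i].round(1),st[i,:4]) for i in range(1,n) if st[i,4]>=amin]
def snap(name,tag):
    f=robot.grab_frame(name);cv2.imwrite(f"pics/{tag}.png",f["image"][:,:,::-1]);np.savez(f"pics/{tag}.npz",**f);return f
def down(yaw): return [np.pi,0,yaw]
E
python3 - <<'E'
from h import *
f=np.load("pics/top0.npz");h=hsv(f)
m=cv2.inRange(h,(105,100,40),(128,255,255))
for a,c,b in blobs(m): print(a,c,b,onz(f,c,0.05)[0].round(3))
print("dryer corners@.035",onz(f,[(257,178),(260,205),(387,163),(391,190)],0.035).round(3).tolist())
print("spigot tops .077",onz(f,[(303,184),(320,182),(336,181),(354,179)],0.07).round(3).tolist())
c=f["image"][150:215,245:405];cv2.imwrite("pics/c0.png",cv2.resize(c[:,:,::-1],None,fx=5,fy=5,interpolation=cv2.INTER_CUBIC))
E
```

```text
107 [241.7 226.5] [235 220  14  14] [0.438 0.294 0.05 ]
109 [295.6 227.4] [289 221  14  14] [0.44  0.094 0.05 ]
108 [344.5 233.4] [338 227  14  14] [ 0.423 -0.088  0.05 ]
40 [505.4 340.8] [502 331   9  19] [ 0.047 -0.684  0.05 ]
dryer corners@.035 [[0.622, 0.245, 0.035], [0.521, 0.231, 0.035], [0.691, -0.243, 0.035], [0.59, -0.26, 0.035]]
spigot tops .077 [[0.601, 0.07, 0.07], [0.61, 0.008, 0.07], [0.615, -0.051, 0.07], [0.624, -0.117, 0.07]]
```

View pics/c0.png

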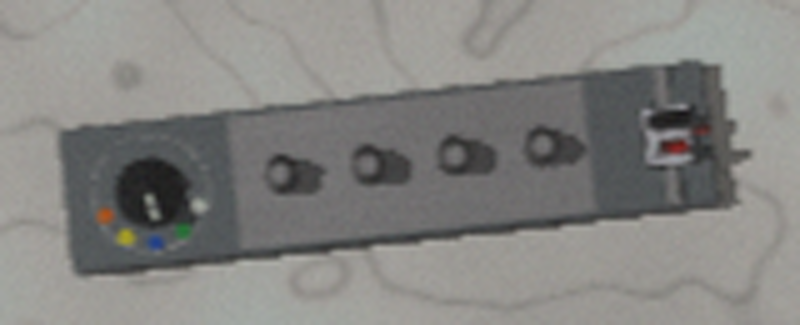

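Crop: the marks run clockwise from white as green, blue, yellow, orange, so orange is at 2.4 rad. The stripe points near blue. The gate is at the right, with its red lever near (675,145) and some red near (703,130). Next is the wrist camera over both ends.

Run:
```python
from h import *
y=0.122
robot.goto([0.56,0.15,0.27],down(y));f=snap("wrist","w1");print((-f["R"].T@f["t"]).round(3),f["fx"],f["cx"],f["cy"],f["R"].round(2).tolist())
robot.goto([0.61,-0.16,0.25],down(y));f=snap("wrist","w2");print((-f["R"].T@f["t"]).round(3))
a=cv2.imread("pics/w1.png");b=cv2.imread("pics/w2.png");cv2.imwrite("pics/w12.png",cv2.resize(np.vstack([a,b]),None,fx=.75,fy=.75))
print(robot.sense()['t'])
```

```text
[0.553 0.22  0.392] 309.70691628693146 319.5173469158602 203.5147588193595 [[0.99, 0.12, 0.0], [0.12, -0.95, 0.28], [0.03, -0.27, -0.96]]
[ 0.603 -0.089  0.372]
3.6417
```

View pics/w12.png

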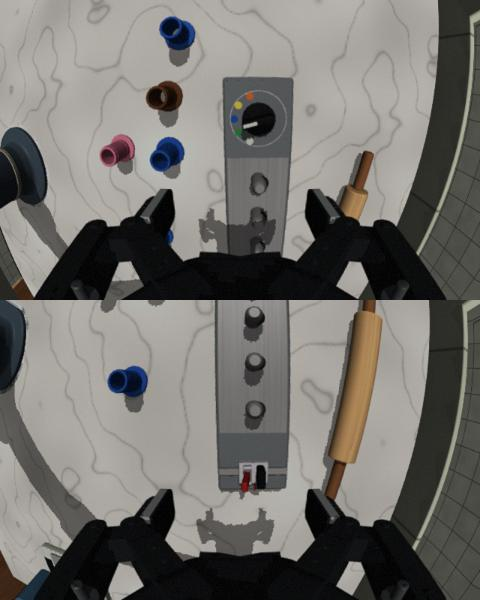

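The wrist views show the selector, dots and spigots clearly, and the gate at the bottom of the second one. I'll get spigot tops from depth and dots from colour.

```bash
cat >> h.py <<'E'
def cloud(f):
    h,w=f["range_z"].shape;v,u=np.mgrid[:h,:w]
    c,d=ray(f,np.c_[u.ravel(),v.ravel()],True)
    ax=d@np.array(f["R"])[2]
    rz=f["range_z"].ravel();P=c+d*(rz/ax)[:,None];P[rz<=0]=np.nan;P[ax<.2]=np.nan
    return P.reshape(h,w,3)
E
python3 - <<'E'
from h import *
for tag in("w1","w2"):
    f=dict(np.load(f"pics/{tag}.npz"));P=cloud(f);h=hsv(f)
    m=(P[...,2]>.068)&(P[...,2]<.085)&(P[...,0]>.55)&(P[...,0]<.68)&(P[...,1]>-.16)&(P[...,1]<.12)
    print(tag,"deck z",np.nanmedian(P[...,2][(abs(P[...,0]-.58)<.01)&(abs(P[...,1]-.03)<.05)]))
    for a,c,b in blobs(m,8):
        print(" spig",a,c,np.nanmedian(P[m&(np.hypot(*(np.indices(m.shape)[::-1]-c[:,None,None]))<15)],axis=0).round(4),onz(f,c,.075,True)[0].round(4))
    rng={'orange':((5,130,110),(18,255,255)),'yellow':((20,110,90),(33,255,255)),'green':((45,100,50),(80,255,255)),'blue':((100,120,60),(125,255,255)),'red':((0,140,60),(4,255,255)),'white':((0,0,150),(179,60,255))}
    D=(P[...,0]>.51)&(P[...,0]<.70)&(abs(P[...,1])<.29)&(P[...,2]>.02)&(P[...,2]<.12)&~((P[...,1]>.21)&(P[...,0]<.52))
    for k,(lo,hi) in rng.items():
        for a,c,b in blobs((cv2.inRange(h,lo,hi)>0)&D,8): print(" ",k,a,c,b,onz(f,c,.035,True)[0].round(4),P[int(c[1]),int(c[0])].round(3))
    cpl=(cv2.inRange(h,(100,120,40),(128,255,255))>0)&(P[...,2]>.05)&(P[...,2]<.07)
    for a,c,b in blobs(cpl,20): print("  coupler top",a,c,np.nanmean(P[b[1]:b[1]+b[3],b[0]:b[0]+b[2]][cpl[b[1]:b[1]+b[3],b[0]:b[0]+b[2]]],axis=0).round(4))
E
```

```text
w1 deck z 0.033979958278336136
 spig 281 [345.7 249. ] [0.6    0.0807 0.0738] [0.5999 0.081  0.075 ]
 spig 227 [344.1 296.5] [0.6085 0.0169 0.0734] [0.6081 0.0178 0.075 ]
 spig 101 [342.6 333.8] [ 0.6166 -0.0438  0.0712] [ 0.6159 -0.0413  0.075 ]
  orange 76 [332.6 127.8] [328 123  10  10] [0.5691 0.2099 0.035 ] [0.568 0.211 0.034]
  yellow 79 [317.5 139.8] [313 135  10  10] [0.5537 0.1939 0.035 ] [0.553 0.195 0.034]
  green 72 [317.8 176.3] [314 172   9  10] [0.5594 0.1514 0.035 ] [0.558 0.152 0.034]
  blue 76 [311.8 158.4] [308 154   9  10] [0.5498 0.1716 0.035 ] [0.549 0.172 0.034]
  white 68 [333.6 166.4] [325 163  18   8] [0.5762 0.1654 0.035 ] [0.573 0.171 0.072]
  white 51 [332.6 188.6] [329 185   8   8] [0.5786 0.1389 0.035 ] [0.578 0.14  0.036]
  coupler top 327 [228.2  36.8] [0.4416 0.3013 0.0578]
  coupler top 366 [214.6 212.5] [0.4428 0.0983 0.0565]
w2 deck z 0.03390195182991826
 spig 396 [338.3  18.6] [0.6092 0.011  0.0735] [0.6092 0.0106 0.075 ]
 spig 422 [339.2  81.3] [ 0.6178 -0.0522  0.0735] [ 0.6177 -0.0523  0.075 ]
 spig 416 [339.1 146.8] [ 0.6259 -0.1152  0.0738] 
[... 591 characters left out ...]
] [0.6128 0.0429 0.035 ] [0.612 0.044 0.035]
  white 26 [347.2   4.7] [346   0   3  12] [0.6175 0.0426 0.035 ] [0.617 0.044 0.034]
  white 11 [353.6   3.1] [353   0   2   7] [0.6243 0.0458 0.035 ] [0.624 0.046 0.034]
  white 128 [341.9 225.3] [335 217  21  24] [ 0.6448 -0.2077  0.035 ] [ 0.642 -0.202  0.051]
  white 41 [322.4 221.7] [320 218  12  11] [ 0.6218 -0.2061  0.035 ] [ 0.62  -0.2    0.049]
  white 19 [329.7 223.5] [325 223  10   2] [ 0.6304 -0.2072  0.035 ] [ 0.628 -0.198  0.06 ]
  white 23 [321.  235.1] [320 230   3  11] [ 0.6223 -0.2228  0.035 ] [ 0.621 -0.217  0.05 ]
  coupler top 349 [158.1 107.6] [ 0.4251 -0.0919  0.0572]
  coupler top 91 [ 49.5 375.8] [ 0.0517 -0.6627  0.0599]
```

Run:
```python
import numpy as np
from scipy.optimize import least_squares
D=np.array([[.5786,.1389],[.5594,.1514],[.5498,.1716],[.5537,.1939],[.5691,.2099]])
r=least_squares(lambda c:np.hypot(*(D-c[:2]).T)-c[2],[.585,.175,.038]).x;print("axis",r)
S={0:(.6259,-.1155),1:(.6178,-.0517),2:(.609,.0125)}
def res(p,pr=0):
    x,y,a=p;ey=np.array([-np.sin(a),np.cos(a)]);o=[]
    for k,v in S.items(): o+=list(np.array([x,y])+ey*(k-2)*.065-v)
    o+=list(np.array([x,y])+ey*.165-r[:2]);return np.array(o)
s=least_squares(res,[.609,.012,.13]);print(s.x,res(s.x).round(4))
a=np.arctan2(*(D-r[:2]).T[::-1])-s.x[2];print("dot angles rel dryer",np.degrees(a).round(1))
```

```text
axis [0.58833832 0.17649086 0.03865997]
[0.60930122 0.01288623 0.12813174] [ 0.     -0.0005 -0.0002  0.0001  0.0003  0.0004 -0.0001  0.    ]
dot angles rel dryer [-111.9 -146.4 -180.1  146.   112.6]
```

The dryer fit has sub-mm residuals: origin (0.6093, 0.0129), yaw 0.128. I'll check IK for the selector and get its present angle.

```bash
cat >> h.py <<'E'
YD=0.128; O=np.array([.6093,.0129])
def W(x,y,z=0): 
    c,s=np.cos(YD),np.sin(YD); return np.array([O[0]+c*x-s*y,O[1]+s*x+c*y,z])
E
python3 - <<'E'
from h import *
f=dict(np.load("pics/w1.npz"));h=hsv(f)
m=cv2.inRange(h,(0,0,150),(179,60,255));m[:,:]=m*((np.indices(m.shape)[0]>160)&(np.indices(m.shape)[0]<174)&(np.indices(m.shape)[1]>322)&(np.indices(m.shape)[1]<346))
p=np.argwhere(m)[:,::-1];X=onz(f,p,.073,True)[:,:2];c=X.mean(0);w,v=np.linalg.eigh(np.cov(X.T))
A=W(0,.165)[:2];print("stripe c",c,"A",A,"ang centre",np.degrees(np.arctan2(*(c-A)[::-1])),"pca",np.degrees(np.arctan2(*v[:,1][::-1])),w**.5)
for pos in (W(0,.165,.067),W(0,.165,.16)):
  for y in range(-180,181,20):
    q=robot.inverse_kinematics(pos,down(np.radians(y)));print(y,None if q is None else (round(q[6],2),round(q[0],2)),end='; ')
for c in ((.4416,.3013),(.4428,.0983),(.4251,-.0919)):
  for z in(.045,.2): print(c,z,[robot.inverse_kinematics([*c,z],down(y)) is not None for y in(0,.128,-3.0)])
print([robot.inverse_kinematics([*W(0,k*.065)[:2],z],down(YD)) is not None for k in(-2,-1,0,1) for z in (.08,.18)])
E
```

```text
stripe c [0.57363045 0.17128911] A [0.58823762 0.17655016] ang centre -160.19252360793251 pca -156.33540008064642 [0.00112653 0.0056034 ]
-180 (np.float64(2.12), np.float64(0.31)); -160 (np.float64(-2.33), np.float64(-1.07)); -140 (np.float64(-2.04), np.float64(-1.03)); -120 (np.float64(-1.75), np.float64(-0.99)); -100 (np.float64(-1.46), np.float64(-0.95)); -80 (np.float64(-1.18), np.float64(-0.89)); -60 (np.float64(-0.9), np.float64(-0.84)); -40 (np.float64(-0.6), np.float64(-0.8)); -20 (np.float64(-0.31), np.float64(-0.74)); 0 (np.float64(-0.02), np.float64(-0.7)); 20 (np.float64(0.28), np.float64(-0.65)); 40 (np.float64(0.59), np.float64(-0.61)); 60 (np.float64(0.89), np.float64(-0.56)); 80 (np.float64(1.19), np.float64(-0.51)); 100 (np.float64(1.48), np.float64(-0.46)); 120 (np.float64(1.78), np.float64(-0.4)); 140 (np.float64(2.08), np.float64(-0.35)); 160 (np.float64(2.37), np.float64(-0.29)); 180 (np.float64(2.12), np.float64(0.31)); -180 (np.float64(2.26), np.float64(0.32)); -160 (np.float64(-2.43), np.float64(-1.12)); -140 (np.float64(-2.14), np.float64(-1.09)); -120 (np.fl
[... 270 characters left out ...]
8), np.float64(-0.75)); 20 (np.float64(0.23), np.float64(-0.7)); 40 (np.float64(0.54), np.float64(-0.65)); 60 (np.float64(0.85), np.float64(-0.59)); 80 (np.float64(1.16), np.float64(-0.54)); 100 (np.float64(1.47), np.float64(-0.48)); 120 (np.float64(1.77), np.float64(-0.42)); 140 (np.float64(2.09), np.float64(-0.36)); 160 (np.float64(2.4), np.float64(-0.31)); 180 (np.float64(2.26), np.float64(0.32)); (0.4416, 0.3013) 0.045 [True, True, True]
(0.4416, 0.3013) 0.2 [True, True, True]
(0.4428, 0.0983) 0.045 [True, True, True]
(0.4428, 0.0983) 0.2 [True, True, True]
(0.4251, -0.0919) 0.045 [True, True, True]
(0.4251, -0.0919) 0.2 [True, True, True]
[True, True, True, True, True, True, True, True]
```

```bash
cat >> h.py <<'E'
R=np.radians
def st(tag=""):
    s=robot.sense();print(tag,"t%.1f"%s['t'],s['tcp_pos'].round(4),"F",np.round(s['wrist_force'],1),"op%.3f"%s['opening'])
    return s
def turn(y0,y1,pos,n):
    for y in np.linspace(y0,y1,n+1)[1:]: robot.move_straight(pos,vel=.1,attitude=down(R(y)))
E
python3 - <<'E'
from h import *
A=W(0,.165)[:2]
robot.goto([*A,.15],down(R(-69)));robot.grip(.7);robot.move_straight([*A,.067],vel=.12);robot.grip(0,30);st("gripped")
turn(-69,-13,[*A,.067],4);st("turned")
robot.grip(.7);robot.move_straight([*A,.2]);st()
robot.goto([*W(0,.11)[:2],.27],down(YD));f=snap("wrist","w3");h=hsv(f)
p=pix(f,W(0,.165,.06))[0].astype(int);print(p)
c=f["image"][max(p[1]-50,0):p[1]+50,p[0]-60:p[0]+60];cv2.imwrite("pics/c3.png",cv2.resize(c[:,:,::-1],None,fx=4,fy=4))
P=cloud(f);b=cv2.inRange(h,(100,120,40),(128,255,255))>0
m=b&(P[...,2]>.054)&(P[...,2]<.066)
for a,c,bb in blobs(m,40): 
    q=P[bb[1]:bb[1]+bb[3],bb[0]:bb[0]+bb[2]][m[bb[1]:bb[1]+bb[3],bb[0]:bb[0]+bb[2]]][:,:2].astype(np.float32);print("coupler",a,c,cv2.minEnclosingCircle(q))
E
```

```text
gripped t6.8 [0.5881 0.1783 0.0677] F [-2.8  3.6  5.6] op0.133
turned t8.4 [0.5864 0.1799 0.0677] F [-5.4  6.4  8.8] op0.130
 t9.9 [0.5875 0.1765 0.199 ] F [-0.3  0.3  0.8] op0.699
[317 129]
coupler 257 [202.8  12.3] ((0.4401252269744873, 0.3018266558647156), 0.018029116094112396)
coupler 295 [187.  184.9] ((0.4416376054286957, 0.09638482332229614), 0.017737844958901405)
```

View pics/c3.png

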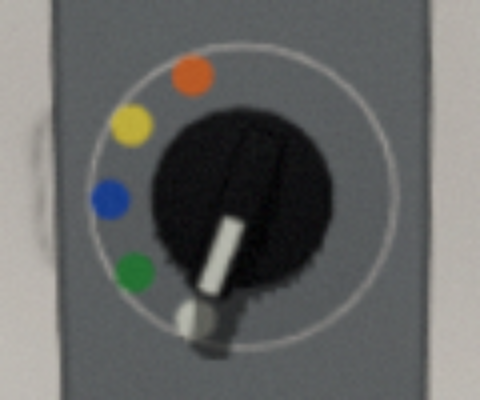

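The selector points at white. Now the couplers, re-detecting each one just before its grasp.

```bash
cat >> h.py <<'E'
def find(xy,rad=.08):
    f=robot.grab_frame("wrist");P=cloud(f);m=(cv2.inRange(hsv(f),(100,120,40),(128,255,255))>0)&(P[...,2]>.054)&(P[...,2]<.066)
    best=None
    for a,c,b in blobs(m,60):
        s=np.s_[b[1]:b[1]+b[3],b[0]:b[0]+b[2]];q=P[s][m[s]][:,:2].astype(np.float32);c,r=cv2.minEnclosingCircle(q)
        d=np.hypot(*(np.array(c)-xy))
        if d<rad and (best is None or d<best[0]): best=(d,np.array(c),r)
    print("find",xy,best);return None if best is None else best[1]
def place(xy,k,op=.8):
    robot.goto([xy[0],xy[1]-.06,.22],down(YD));robot.grip(op)
    c=find(xy)
    if c is None: return False
    robot.goto([*c,.12],down(YD))
    if robot.move_straight([*c,.045],vel=.12,contact_N=8): st("contact on descent!");return False
    robot.grip(0,40);st("grip");robot.move_straight([*c,.155])
    T=W(0,(k-2)*.065)[:2]
    if st("lifted")['opening']<.2: return False
    robot.move_straight([*T,.155],vel=.25);robot.move_straight([*T,.128],vel=.1)
    s=robot.sense();e=T-s['tcp_pos'][:2];print("err",e.round(4))
    r=robot.move_straight([*T,.079],vel=.05,contact_N=30);st("down %s"%r)
    robot.grip(op);robot.move_straight([*T,.17]);st();return True
E
python3 - <<'E'
from h import *
place((.4251,-.0925),1)
f=snap("wrist","w4")
E
```

```text
find (0.4251, -0.0925) (np.float64(0.00231880744985379), array([ 0.42281055, -0.09213216]), 0.01834302581846714)
grip t13.7 [ 0.4233 -0.0921  0.0458] F [-0.9 -0.3  5.6] op0.402
lifted t14.6 [ 0.4222 -0.0919  0.1544] F [-0.  -0.3 -0.5] op0.404
err [0.0007 0.0002]
down False t17.1 [ 0.6178 -0.0514  0.0808] F [-3.7  1.5 13.4] op0.406
 t18.3 [ 0.617  -0.0513  0.1692] F [-0.1  0.3  0.7] op0.802
```

View pics/w4.png

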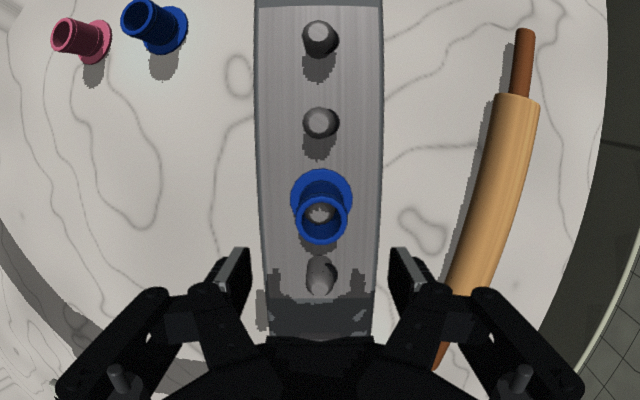

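The coupler sits on spigot 1 at about (320,205), with its flange on the deck. I'll place the other two and check the heights of all three.

Run:
```python
from h import *
ok=place((.4416,.0964),2)
if ok: ok=place((.4401,.3018),3)
robot.goto([*W(0,-.05)[:2],.30],down(YD));f=snap("wrist","w5");P=cloud(f)
b=cv2.inRange(hsv(f),(100,120,40),(128,255,255))>0
for k in(1,2,3):
    T=W(0,(k-2)*.065);m=b&(np.hypot(P[...,0]-T[0],P[...,1]-T[1])<.03)&(P[...,2]>.085);q=P[m]
    print(k,len(q),np.percentile(q[:,2],[5,50,95]).round(4) if len(q) else'', [np.round(v,4) for v in cv2.minEnclosingCircle(q[:,:2].astype(np.float32))] if len(q) else '',T[:2])
st(ok)
```

```text
find (0.4416, 0.0964) (np.float64(0.0006408443432468278), array([0.44100586, 0.09615985]), 0.01818886771798134)
grip t21.1 [0.4415 0.0964 0.0459] F [-1.  -0.3  7.2] op0.419
lifted t22.0 [0.4403 0.0961 0.1544] F [-0.7 -0.1 -0.3] op0.416
err [ 0.0007 -0.0005]
down False t24.5 [0.6092 0.0133 0.0809] F [-6.   2.2 15.3] op0.422
 t25.6 [0.6086 0.0131 0.1692] F [-0.6 -0.1  0.4] op0.798
find (0.4401, 0.3018) (np.float64(0.0003789934114574378), array([0.43983871, 0.30207452]), 0.018182409927248955)
grip t28.7 [0.4403 0.3025 0.0459] F [-0.3 -0.7  4.9] op0.403
lifted t29.6 [0.4391 0.3018 0.1542] F [-0.  -0.3  0.1] op0.407
err [ 0.0005 -0.0006]
down False t32.4 [0.6007 0.0773 0.0809] F [-7.1 -0.4 18. ] op0.403
 t33.6 [0.6003 0.0775 0.1693] F [-0.4  0.8  0.3] op0.798
1 443 [0.0866 0.0931 0.0945] [array([ 0.6192, -0.0508]), np.float64(0.0187)] [ 0.6175973  -0.05156825]
2 427 [0.0872 0.0932 0.0944] [array([0.6108, 0.0134]), np.float64(0.0187)] [0.6093 0.0129]
3 405 [0.0878 0.0933 0.0946] [array([0.6023, 0.0771]), np.float64(0.0182)] [0.6010027  0.07736825]
True t34.4 [ 0.6148 -0.034   0.2974] F [-0.3  0.5  0.3] op0.797
```

View pics/w5.png

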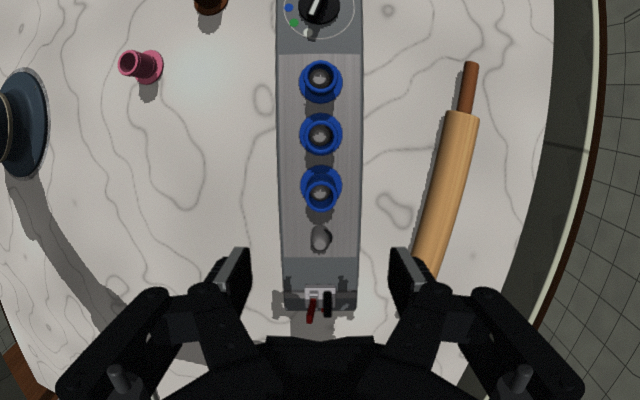

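All three couplers are home, with tops near 0.095. Next I'll look at the gate from its -y side with the tool turned half round, and count the blue couplers again in the top view.

Run:
```python
from h import *
for y in (YD-np.pi,):
    p=W(0,-.20,.22);robot.goto(p,down(y));f=snap("wrist","w6")
print((-f["R"].T@f["t"]).round(3))
p=pix(f,W(0,-.235,.05))[0].astype(int);print(p)
x0,y0=max(p[0]-75,0),max(p[1]-60,0);c=f["image"][y0:y0+120,x0:x0+150];print(x0,y0);cv2.imwrite("pics/c6.png",cv2.resize(c[:,:,::-1],None,fx=5,fy=5,interpolation=cv2.INTER_CUBIC))
P=cloud(f);h=hsv(f)
v,u=np.mgrid[:400,:640];box=(u>=x0)&(u<x0+150)&(v>=y0)&(v<y0+120)
red=((cv2.inRange(h,(0,120,50),(5,255,255))|cv2.inRange(h,(174,120,50),(179,255,255)))>0)&box
c_,s_=np.cos(YD),np.sin(YD)
loc=lambda X:np.round([c_*(X[0]-O[0])+s_*(X[1]-O[1]),-s_*(X[0]-O[0])+c_*(X[1]-O[1])],4)
for a,c,b in blobs(red,6): print("red",a,c,b,loc(onz(f,c,.035,True)[0]),P[int(c[1]),int(c[0])].round(3))
for a,c,b in blobs((cv2.inRange(h,(0,0,165),(179,50,255))>0)&box,6): print("white",a,c,b,loc(onz(f,c,.035,True)[0]),"dep",loc(P[int(c[1]),int(c[0])]),P[int(c[1]),int(c[0])][2].round(3))
m=box&(P[...,2]>.072)&(P[...,2]<.084)&(h[...,2]<60)
for a,c,b in blobs(m,10): print("post top",a,c,b,loc(onz(f,c,.08,True)[0]))
t=snap("top","t2")
for a,c,b in blobs(cv2.inRange(hsv(t),(105,100,40),(128,255,255))): print("top blue",a,c,onz(t,c,.05)[0].round(3))
st()
```

```text
[ 0.645 -0.255  0.342]
[321 154]
246 94
red 53 [317.2 136.2] [316 128   4  17] [ 0.0041 -0.2515] [ 0.646 -0.236  0.035]
red 9 [327. 167.] [327 163   1   9] [-0.0057 -0.2206] [ 0.633 -0.212  0.066]
red 163 [337.5 174.3] [332 166  11  18] [-0.0164 -0.2131] [ 0.626 -0.212  0.1  ]
white 3790 [273.6 135.3] [246  94 115 120] [ 0.0474 -0.2528] dep [ 0.0483 -0.2531] 0.033
white 2890 [383.  149.5] [355  94  41 120] [-0.0621 -0.2391] dep [-0.0698 -0.2358] -0.002
white 81 [300.6 163.9] [299 150   6  32] [ 0.0208 -0.2237] dep [ 0.0205 -0.2267] 0.049
white 160 [320.  165.7] [317 150   7  32] [ 0.0013 -0.2219] dep [ 0.0013 -0.225 ] 0.05
white 49 [339.6 157.4] [337 150   5  15] [-0.0182 -0.2304] dep [-0.0168 -0.2325] 0.049
white 8 [326.4 154.2] [325 153   4   3] [-0.005  -0.2335] dep [-0.0041 -0.2367] 0.06
white 20 [327.8 180. ] [325 179   7   3] [-0.0066 -0.2072] dep [-0.0052 -0.2125] 0.06
post top 403 [309.  169.6] [303 153  13  33] [ 0.0108 -0.2256]
post top 50 [330.2 167.4] [328 162  10  15] [-0.0074 -0.2276]
top blue 127 [335.4 181.4] [ 0.615 -0.05   0.05 ]
top blue 123 [318.2 183.1] [0.607 0.014 0.05 ]
top blue 119 [301.1 185.1] [0.598 0.078 0.05 ]
top blue 21 [502.7 336.2] [ 0.063 -0.674  0.05 ]
 t36.7 [ 0.6349 -0.1852  0.22  ] F [-0.2 -0.6 -0.3] op0.801
```

View pics/c6.png

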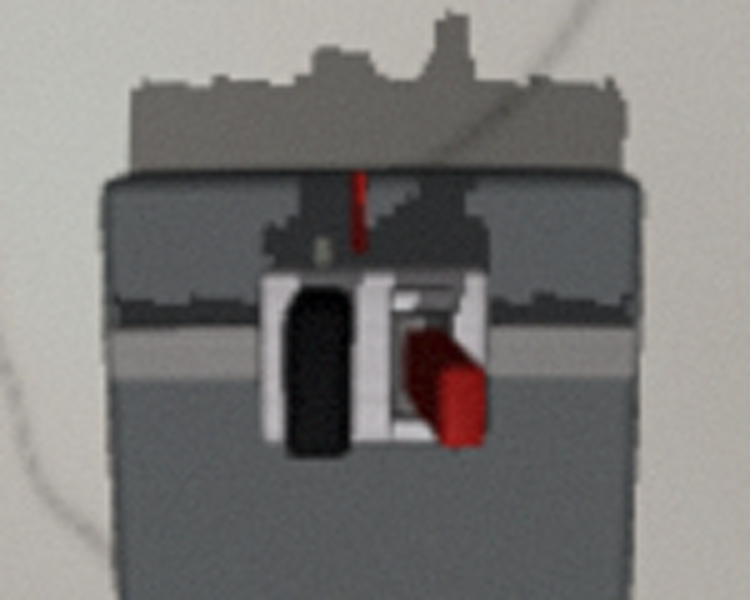

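Seen from the -y side, the red line is at dryer x = +4.1 mm. The white pointer, at crop (323,250), is at +10.7 mm, matching the post at 10.8 mm. The gate must therefore go -6.7 mm along x, and there are only three blue couplers.

```bash
cat >> h.py <<'E'
def loc(X):
    c,s=np.cos(YD),np.sin(YD);d=np.asarray(X)[:2]-O;return np.round([c*d[0]+s*d[1],-s*d[0]+c*d[1]],4)
def gatelook(tag):
    robot.goto(W(0,-.20,.22),down(YD-np.pi));f=snap("wrist",tag)
    c=f["image"][94:214,246:396];cv2.imwrite(f"pics/c{tag}.png",cv2.resize(c[:,:,::-1],None,fx=4,fy=4,interpolation=cv2.INTER_CUBIC))
    P=cloud(f);h=hsv(f);v,u=np.mgrid[:400,:640];box=(u>=246)&(u<396)&(v>=94)&(v<214)
    red=((cv2.inRange(h,(0,120,50),(5,255,255))|cv2.inRange(h,(174,120,50),(179,255,255)))>0)&box
    for a,c,b in blobs(red,6): print("red",a,c,loc(onz(f,c,.035,True)[0]),"dep",loc(P[int(c[1]),int(c[0])]),P[int(c[1]),int(c[0])][2].round(3))
    m=box&(P[...,2]>.074)&(P[...,2]<.084)&(h[...,2]<60)
    for a,c,b in blobs(m,10): print("post top",a,c,loc(onz(f,c,.08,True)[0]))
E
python3 - <<'E'
from h import *
g=down(YD-np.pi/2);y=-.225
robot.goto(W(.0108,y,.15),g);robot.grip(.65)
print(robot.move_straight(W(.0108,y,.074),vel=.1,contact_N=10));st("at")
robot.grip(0,30);s=st("grip");print(loc(s['tcp_pos']))
d=loc(s['tcp_pos'])[0]-.0108
robot.move_straight(W(.0041+d*0,y,.074),vel=.02);s=st("moved");print(loc(s['tcp_pos']))
robot.grip(.65);robot.move_straight(W(.0041,y,.17));gatelook("w7");st()
E
```

```text
False
at t39.1 [ 0.6492 -0.2093  0.0746] F [ 0.9  0.2 -0.4] op0.650
grip t39.5 [ 0.6492 -0.2075  0.0751] F [-2.   4.1  5.6] op0.316
[ 0.0114 -0.2237]
moved t40.0 [ 0.6436 -0.2083  0.0751] F [2.3 5.5 5.3] op0.320
[ 0.0058 -0.2238]
red 55 [316.6 135.4] [ 0.0041 -0.2526] dep [ 0.0047 -0.253 ] 0.034
red 165 [343.5 174.9] [-0.023 -0.213] dep [-0.0174 -0.2261] 0.101
post top 387 [314.3 169.9] [ 0.0057 -0.2258]
post top 33 [336.1 168.7] [-0.013  -0.2269]
 t42.5 [ 0.6345 -0.1855  0.2194] F [-0.6  0.6  0.7] op0.649
```

View pics/cw7.png

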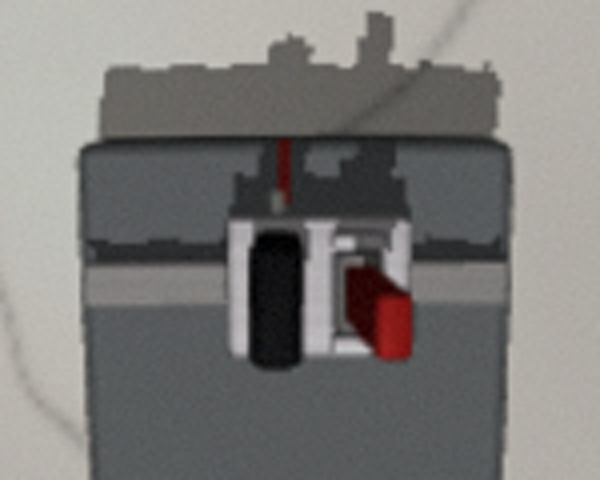

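The pointer at (277,200) is about 1.7 mm from the line at (285,185), on the side the lever push will help. Now I'll flip the lever.

Run:
```python
from h import *
g=down(YD-np.pi/2);y=-.225;hx,hz=.0057-.019,.055
robot.goto(W(hx+.024,y,.17),g);robot.grip(0)
def tip(th,r=.035,off=0):
    cx=hx-r*np.sin(th)+.004*np.cos(th);cz=hz+r*np.cos(th)+.004*np.sin(th)
    return W(cx+.011+off,y,cz+.019)
print(robot.move_straight(tip(0,off=.006),vel=.1,contact_N=10));st("pre")
for th in np.arange(.1,1.5,.1):
    robot.move_straight(tip(th),vel=.05)
    s=robot.sense();print("%.1f"%th,np.round(s['wrist_force'],1),end=' ')
robot.move_straight(tip(1.5),vel=.03,contact_N=15);st("end")
robot.move_straight(W(hx-.02,y,.17));gatelook("w8");st()
```

```text
False
pre t45.0 [ 0.646  -0.2096  0.1094] F [-0.7 -1.   0.3] op-0.003
0.1 [-0.3 -0.1  0.1] 0.2 [-0.2 -0.   0.2] 0.3 [ 0.3 -0.1 -0.1] 0.4 [-0.1  0.4  0.1] 0.5 [1.  0.4 0.2] 0.6 [-0.1 -0.7 -0.9] 0.7 [0.2 0.9 1. ] 0.8 [0.8 0.7 0.1] 0.9 [0.7 0.2 0.3] 1.0 [ 0.8  0.4 -1.1] 1.1 [ 0.3 -1.1  0.7] 1.2 [ 0.9 -0.3 -0.9] 1.3 [ 0.8 -0.6  0.9] 1.4 [-0.2  0.2  0.2] end t48.9 [ 0.6016 -0.215   0.0811] F [-1.1  0.4  5.6] op0.002
red 55 [316.6 135.7] [ 0.0039 -0.2524] dep [ 0.0045 -0.2532] 0.036
red 652 [361.8 167.1] [-0.0416 -0.2212] dep [-0.0373 -0.2253] 0.06
post top 402 [314.1 170.3] [ 0.0057 -0.2255]
 t51.0 [ 0.6344 -0.1856  0.2194] F [-0.2  0.1 -0.5] op-0.001
```

View pics/cw8.png

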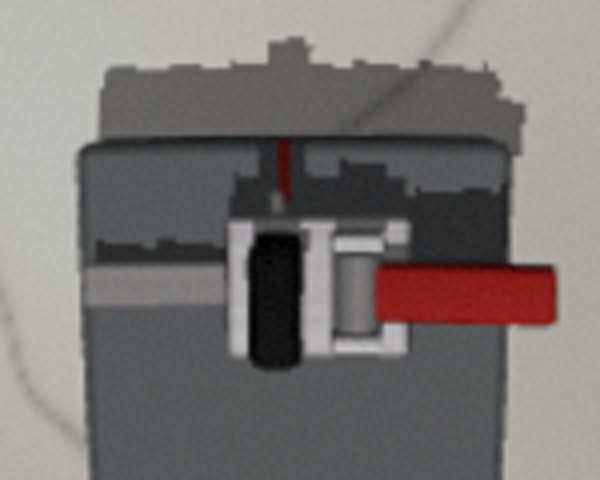

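The lever lies flat and the gate hasn't moved (post still at 5.7 mm, line at about 4 mm). Last, the selector goes to orange.

Run:
```python
from h import *
A=W(0,.165)[:2]
robot.goto([*W(0,.05)[:2],.30],down(YD));f=snap("wrist","w9");P=cloud(f)
b=cv2.inRange(hsv(f),(100,120,40),(128,255,255))>0
for k in(1,2,3):
    T=W(0,(k-2)*.065);q=P[b&(np.hypot(P[...,0]-T[0],P[...,1]-T[1])<.03)&(P[...,2]>.085)];print(k,len(q),np.percentile(q[:,2],95).round(4),np.round(cv2.minEnclosingCircle(q[:,:2].astype(np.float32))[0]-T[:2],4))
robot.goto([*A,.15],down(R(-14)));robot.grip(.7);print(robot.move_straight([*A,.068],vel=.12,contact_N=10));robot.grip(0,30);st("gripped")
turn(-14,-152,[*A,.068],8);st("turned")
robot.grip(.7);robot.sleep(.3);robot.move_straight([*A,.2]);st()
robot.goto([*W(0,.11)[:2],.27],down(YD));f=snap("wrist","w10")
c=f["image"][:,120:520];cv2.imwrite("pics/c10.png",cv2.resize(c[:300,:,::-1],None,fx=2,fy=2))
st()
```

```text
Traceback (most recent call last):
IndexError: index -1 is out of bounds for axis 0 with size 0
```

Either spigot 1 is out of view or a coupler has gone, so I'll look before moving.

View pics/w9.png

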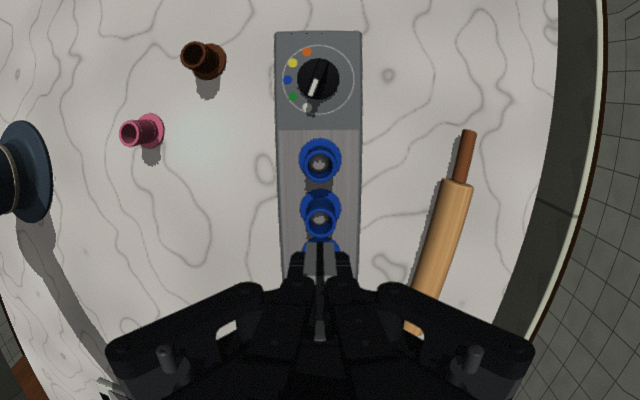

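The coupler on spigot 1 is only hidden behind the closed fingers, with blue visible at (320,245). The selector is still at white, so I'll go on.

Run:
```python
from h import *
A=W(0,.165)[:2]
robot.goto([*W(0,-.05)[:2],.30],down(YD));robot.grip(.7);f=snap("wrist","w11");P=cloud(f)
b=cv2.inRange(hsv(f),(100,120,40),(128,255,255))>0;ok=True
for k in(1,2,3):
    T=W(0,(k-2)*.065);q=P[b&(np.hypot(P[...,0]-T[0],P[...,1]-T[1])<.03)&(P[...,2]>.085)];ok&=len(q)>200
    if len(q):print(k,len(q),np.percentile(q[:,2],95).round(4),np.round(cv2.minEnclosingCircle(q[:,:2].astype(np.float32))[0]-T[:2],4))
assert ok
robot.goto([*A,.15],down(R(-14)));print(robot.move_straight([*A,.068],vel=.12,contact_N=10));robot.grip(0,30);st("gripped")
turn(-14,-152,[*A,.068],8);st("turned")
robot.grip(.7);robot.sleep(.3);robot.move_straight([*A,.2]);st()
robot.goto([*W(0,.11)[:2],.27],down(YD));f=snap("wrist","w10")
c=f["image"][:,120:520];cv2.imwrite("pics/c10.png",cv2.resize(c[:300,:,::-1],None,fx=2,fy=2))
st()
```

```text
1 447 0.0945 [0.0017 0.001 ]
2 433 0.0945 [0.0018 0.0002]
3 416 0.0946 [ 0.0012 -0.0005]
False
gripped t56.2 [0.5858 0.1775 0.0687] F [-6.6 -0.3  7.2] op0.132
turned t59.8 [0.5857 0.1777 0.0687] F [-7.7 -0.6  9. ] op0.135
 t61.6 [0.5875 0.1766 0.1991] F [0.4 0.2 0.7] op0.700
 t63.9 [0.5951 0.1221 0.2697] F [-0.3 -0.1 -0.3] op0.706
```

View pics/c10.png

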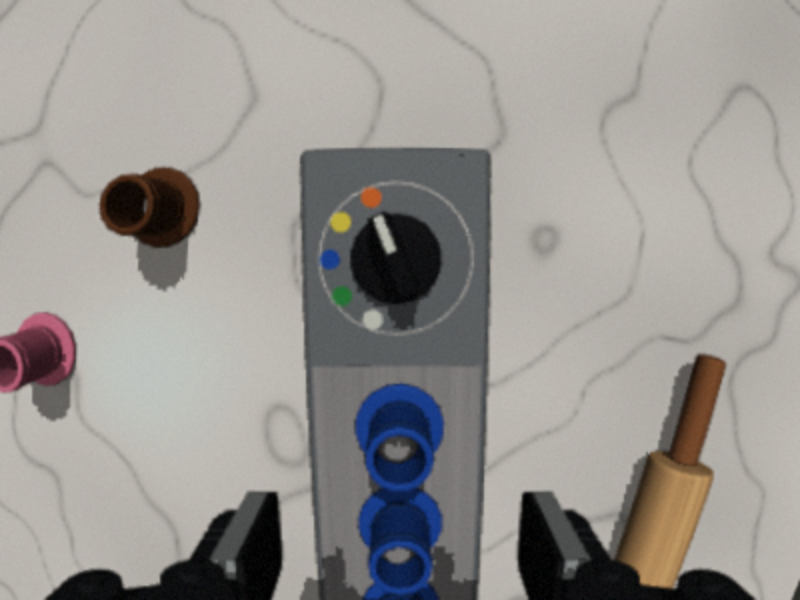

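The selector points at orange, with the stripe at (385,233) and the dot at (371,197). I'll make one last numeric check of the gate and couplers, then hand in.

Run:
```python
from h import *
gatelook("w12")
robot.goto([*W(0,-.05)[:2],.30],down(YD));f=snap("wrist","w13");P=cloud(f)
b=cv2.inRange(hsv(f),(100,120,40),(128,255,255))>0
for k in(1,2,3):
    T=W(0,(k-2)*.065);q=P[b&(np.hypot(P[...,0]-T[0],P[...,1]-T[1])<.03)&(P[...,2]>.085)];print(k,len(q),np.percentile(q[:,2],95).round(4) if len(q) else 0)
t=snap("top","t3");print(len([1 for a,c,_ in blobs(cv2.inRange(hsv(t),(105,100,40),(128,255,255)),60)]))
robot.close_job();st()
```

```text
red 53 [317.7 135.1] [ 0.0038 -0.2523] dep [ 0.0045 -0.2524] 0.034
red 655 [362.8 166.2] [-0.0417 -0.2214] dep [-0.0375 -0.2255] 0.059
post top 391 [315.3 169.2] [ 0.0056 -0.2257]
1 455 0.0945
2 431 0.0946
3 404 0.0947
2
the job is handed in; nothing more can be done
the job is handed in; nothing more can be done
```

I did the steps in order and handed the job in at about 67 s; the robot gave no verdict.

1. **Selector off:** turned to the white mark and confirmed in a close-up picture.
2. **Couplers:** three blue couplers were present, and they went onto spigots 1, 2 and 3.
3. **Gate:** slid to the red line and clamped with its lever.
4. **Selector to orange:** turned to the orange mark (2.4 rad) and released.

Last checks before handing in:
- **Selector:** the stripe points at the orange dot in the last close-up.
- **Couplers:** all three tops measure about 94.5 mm by depth. The depth reads about 1 mm low, so they are home at 95 mm. They sit within about 2 mm of the spigot centres.
- **Gate:** the pointer is about 1.8 mm from the red line, against the 6 mm allowed. The lever is lying flat.
- **Bystanders:** the robot went near none of them, but I did not measure whether they moved.

**Check that disagreed:** the last top-camera count found two blue couplers instead of three. The arm was probably hiding one, because the wrist depth check just before it showed all three home.

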